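# Wake and zero the bench scale

## Robot

A 6-joint arm with a two-finger parallel gripper is mounted at the origin on the work surface. World frame = base frame: x ahead of the robot, y to its left, z up, the work surface at z = 0. Lengths are in m, angles in degrees, forces in N, time in s.
With the tool pointing down it reaches from about 0.25 to 0.725 m from the base axis. Payload 9.7 kg.
Tool frame: the origin (TCP) lies midway between the tips of the shut fingers; the grasp point (between the pads) lies 19 mm behind it; z points along the fingers, y is the line along which they close (so a half turn about z gives the same grasp; the last joint's range is limited). The gripper opens to 85 mm and grips with 20 to 120 N. Pads are 22 mm wide; open, the fingers measure 114 mm over their backs; the gripper's body (76 mm by 85 mm) begins 54 mm behind the grasp point. The pads swing forward as they close: fully open they stand 13 mm farther back than shut.
Start: joints at [67.838, 4.979, 10.078, 95.1, 0, 90], TCP at [0.207, 0.509, 0.231] pointing down, gripper open.
Joint ranges: [-179.16, 179.16], [-48.56, 103.87], [-65.8, 70.77], [-126.05, 130.52], [-82.76, 87.17], [-180, 180]. Speed limits (degrees/s): [127.2, 127.2, 147.25, 180, 180, 180].

## Interface

Orientations are given as [roll, pitch, yaw] about the fixed x, y, z axes, in that order (R = Rz(yaw) Ry(pitch) Rx(roll)).
In Python, from workcell import readout, imaging, bot, spotter gives the robot as it stands.
- The arm moves only by the shell command python3 -m jog 'ROWS' [FORCE]. ROWS is JSON, a list of rows, each an object with "rotation": the turn, a rotation vector about the world's x, y, z in degrees, a list of three; "translation": the shift along the world's x, y, z in mm, a list of three; "grip": the finger opening in mm, from 0 to 85.4. In form: [{"rotation": [wx, wy, wz], "translation": [dx, dy, dz], "grip": grip}, ...]. A call has 1 to 20 rows; each row is the pose to reach, as a shift and turn from the pose commanded when the call began; what a row does not reach only later rows make up. A row lasts 1/10 s, in which the tool goes at most 50 mm and 8.59 degrees, less where a joint would pass 70% of its speed; a pose out of reach is approached as far as the arm can. A call with a gripper value outside its range is refused whole. The fingers move at their own pace and stop on an object; FORCE is the grip in N (left out, the last holds). Time passes only in rows, so rows that repeat a pose let the fingers close. It gives the time, the measured TCP pose, the force, the opening and the grip force at its end, in the units of the state.
- readout.get_obs(): the state, without advancing time (a new reading comes with each control period).
- imaging.camera(name): name is "side" or "top"; returns (picture, depth): 400x640x3 uint8, red, green, blue; 400x640 float32, m along the optical axis (not along the pixel's ray), 0 where there is no reading.
- imaging.camera_info(name): a dict with "vertical_fov" (degrees; the focal length in pixels is half the picture's height over the tangent of half this angle, whatever the lens; pixels are square), "cx", "cy" (the principal point, pixels), "k1" (the pictures are not rectified: a ray, as slopes to the right and down, at radius r is drawn at 1 + k1 r^2 times it, then the intrinsics apply), "extrinsics" (4x4, takes a point from camera to world coordinates). Camera axes: x right, y down, z forward; pixel columns grow to the right and rows downward; lengths in m; the calibration is good to about 2 mm. A picture is of the moment at which its call begins. camera_info takes no time and is no camera call.
- bot.job_done(): hands the job in; it is judged then, once.
Trained networks look in the newest picture that a camera, given by its name, has taken for a name from the list of things; names that differ only in an ending like _2 or _b are one class to them, and where a whole thing is asked for, a point or a joint stands for the part that bears it (a point fixed in the world has none). Each returns a list of dicts, best first, with "confidence" (0 to 1); they miss things now and then, are a little off and sometimes report something else, mostly with a low value. They report only what shows in the picture. A call takes as long as a camera call.
- spotter.spot_in(camera, target): "box" ([centre column, centre row, width, height] in pixels, round what is visible of it).
- spotter.mark_of(camera, target): "uv" ([column, row] in pixels: a listed point, or the origin of a listed thing).
The state is a dict: "time": time; "q": joint angles; "qd": joint speeds; "joint_efforts": joint torques, N m; "ee_pos": TCP position; "tcp_rot": TCP orientation; "wrist_force": force on the tool from outside, world axes, zero at the start; "torque": the same for the moment, N m; "opening": finger opening in m; "grasp_force": force on a finger pad.
Only numpy, scipy, OpenCV 4.12 (cv2) and the standard library are available. Lean on these libraries where they do the work, as an engineer would, in place of code of your own. Each camera call takes 0.05 s, during which the arm holds its last target. There are 200 camera calls.

## Task

The bench scale has gone to sleep with the empty mixing tub on its pan, ready for the next batch of filler. With the fingertips, lightly press the green key right down and let it come up, give the scale two full seconds for its self-test, then lightly press the blue key right down to zero it and withdraw. Leave the two white keys alone, keep off the pan and the tub, do not shove the scale, and do not disturb or pick up anything on the bench.

Things in the scene. Friction and masses are not known exactly. Their poses are not given: they have to be found in the camera images.
- scale: White bench scale, 3 kg, loose on rubber feet, 320 mm deep (x) x 260 wide (y). Origin: centre of its underside; x from its front (keys, facing the robot) to its back. The front 110 mm is a console sloping 0.26 rad, 34 mm high in front, 63 behind: display above four keys. From the robot, left to right: green, white, blue, white; centres at x = -134, y = +75, +25, -25, -75 mm. Yaw up to 0.35 rad.
- pan: The scale's stainless weighing pan, fixed to it, 196 x 236 x 6 mm, its centre 58 mm behind the scale's origin and its top 78 mm above the bench; origin at the centre of its underside. Not to be touched.
- mixing_tub: Empty off-white plastic tub standing loose on the pan, 100 mm across the rim, 80 mm high, 42 to 78 g; origin at the centre of its underside. Its side stays more than 120 mm from the keys' centres. Not to be touched.
- key_green_top (a point): Green on key at the left end of the row, cap 22 mm (up the slope) x 32 mm (across), 8 mm proud of the console: centre of the cap's top face (moves with the key); z axis: outward normal of the console, leaning 0.26 rad from vertical towards the scale's front; y axis: along the row of keys, to the robot's left.
- key_green (a joint): Green on key: travel in m, 0 up, 0.005 fully down; moves square to the sloping console, springs back by itself; starts to move at about 1.5 N, fully down at about 4 N, then a hard stop (3 mm of the cap still proud).
- key_blue_top (a point): Blue zero key, third from the left, cap 22 mm (up the slope) x 32 mm (across), 8 mm proud of the console: centre of the cap's top face (moves with the key); z axis: outward normal of the console, leaning 0.26 rad from vertical towards the scale's front; y axis: along the row of keys, to the robot's left.
- key_blue (a joint): Blue zero key: travel in m, 0 up, 0.005 fully down; moves square to the sloping console, springs back by itself; starts to move at about 1.5 N, fully down at about 4 N, then a hard stop (3 mm of the cap still proud).
- key_white_inner_top (a point): White key between green and blue, cap 22 mm (up the slope) x 32 mm (across), 8 mm proud of the console: centre of its top face, axes as for the green key. Leave alone.
- key_white_inner (a joint): White key between green and blue: travel in m, 0 up, 0.005 fully down; moves square to the sloping console, springs back by itself; starts to move at about 1.5 N, fully down at about 4 N, then a hard stop (3 mm of the cap still proud).
- key_white_outer_top (a point): White key at the right end of the row, cap 22 mm (up the slope) x 32 mm (across), 8 mm proud of the console: centre of its top face, axes as for the green key. Leave alone.
- key_white_outer (a joint): White key at the right end: travel in m, 0 up, 0.005 fully down; moves square to the sloping console, springs back by itself; starts to move at about 1.5 N, fully down at about 4 N, then a hard stop (3 mm of the cap still proud).
- hardener_jar: Small round jar with a red cap, 52 mm across, 75 mm high, standing to the right of the scale; origin at the centre of its underside.
- glasses_case: Blue rounded glasses case, about 150 mm long (x) x 48 mm x 44 mm high, lying to the left of the scale; origin at the centre of its underside.
- flat_pencil: Flat red carpenter's pencil, 178 mm long (x) x 15 x 8 mm, lying in front of the scale; origin under its middle.
- foam_arch: Peach-coloured foam model arch lying flat, 150 x 96 x 20 mm, on the right of the bench; origin under the middle of its straight side.
- spatula: Filling spatula with a black handle, 200 mm long (x), lying flat on the bench; origin on its underside.
- water_bottle: Clear blue water bottle with a blue label, 66 mm across, 215 mm high; origin at the centre of its underside.

How it is judged (in metres and radians):
On the way, in this order (a step that is already met when the one before it is completed fails the run):
1. the green key is pressed down by the fingers (at least 3.5 of its 5 mm) (value of joint key_green above 0.0035 m and contact force between the fingers and scale above 0.5 N and value of joint key_blue below 0.001 m), for 0.1 s.
2. the green key is let up and no key is pressed for two seconds (self-test) (value of joint each of key_green, key_blue, key_white_inner, key_white_outer below 0.001 m), for 1.9 s.
3. the blue key is pressed down by the fingers (at least 3.5 of its 5 mm) (value of joint key_blue above 0.0035 m and contact force between the fingers and scale above 0.5 N and value of joint key_green below 0.001 m), for 0.1 s.
At the end, for the whole second after the job is handed in: All four keys are up (less than 1 mm down), the scale stands level within 10 mm of where it was, the tub stands upright on the pan within 12 mm of where it was, both at rest, and the other things on the bench are within 15 mm of where they were (all of step 2 and distance of scale from where it was at the start of the episode below 0.01 m and angle between scale's own z axis and vertical below 0.03 rad and distance of mixing_tub from where it was at the start of the episode below 0.012 m and angle between mixing_tub's own z axis and vertical below 0.06 rad and linear speed of scale below 0.01 m/s and linear speed of mixing_tub below 0.02 m/s and distance of each of hardener_jar, glasses_case, flat_pencil, foam_arch, spatula, water_bottle from where it was at the start of the episode below 0.015 m); the robot touches nothing.
It fails at once if a white key is pressed (more than 1.5 mm) (value of joint any of key_white_inner, key_white_outer above 0.0015 m).
It fails at once if a hard jab: more than 25 N on the scale or its keys (contact force between any of the fingers, the arm and scale above 25 N).
It fails at once if the robot touches the pan or the mixing tub (more than 0.5 N) (contact force between any of the fingers, the arm and pan above 0.5 N or contact force between any of the fingers, the arm and mixing_tub above 0.5 N).
It fails at once if the scale is shoved or lifted more than 10 mm, or the tub more than 12 mm (distance of scale from where it was at the start of the episode above 0.01 m or distance of mixing_tub from where it was at the start of the episode above 0.012 m).
It fails at once if another thing on the bench is moved more than 15 mm (distance of any of hardener_jar, glasses_case, flat_pencil, foam_arch, spatula, water_bottle from where it was at the start of the episode above 0.015 m).
It also fails if it takes over 43 s, if anything falls off the work surface, if the arm or the gripper's body presses on something with over 40 N, if the wrist force passes 120 N, or if a joint passes its speed limit or range.

## Working session

There is one attempt and no reset: what is moved stays moved. The work goes in short steps, Python scripts to look and compute and a shell command to move; the robot and the scene stay as the last step left them, time stands still between calls to the robot, and variables do not carry over. Pictures are saved under pics/ and viewed, at most 10 in all, crops included, and the job is handed in when it is done.

```bash
mkdir -p pics
cat > h.py <<'E'
import numpy as np, cv2
from workcell import readout, imaging, bot, spotter
def ray(name,uv):
    i=imaging.camera_info(name); f=200/np.tan(np.radians(i["vertical_fov"])/2)
    d=np.array([(uv[0]-i["cx"])/f,(uv[1]-i["cy"])/f]); s=d.copy()
    for _ in range(20): s=d/(1+i["k1"]*(s@s))
    return np.array([s[0],s[1],1.]),np.array(i["extrinsics"])
def at_depth(name,uv,z):
    r,T=ray(name,uv); return T[:3,:3]@(r*z)+T[:3,3]
def at_height(name,uv,h):
    r,T=ray(name,uv); d=T[:3,:3]@r; return T[:3,3]+d*(h-T[2,3])/d[2]
E
python3 - <<'E'
from h import *
o=readout.get_obs(); print(o["time"],o["ee_pos"],o["tcp_rot"],o["wrist_force"],o["opening"])
for c in ("top","side"):
    p,d=imaging.camera(c); cv2.imwrite(f"pics/{c}0.png",p[:,:,::-1]); np.save(f"{c}0.npy",d)
    print(c,np.round(np.array(imaging.camera_info(c)["extrinsics"]),3).tolist())
    for t in ("key_green_top","key_blue_top","key_white_inner_top","key_white_outer_top"):
        for m in spotter.mark_of(c,t)[:2]:
            u,v=m["uv"]; z=d[int(round(v)),int(round(u))]
            print(t,np.round([u,v],1),round(m["confidence"],2),"depth pt",np.round(at_depth(c,(u,v),z),4),"h50",np.round(at_height(c,(u,v),.05),4))
E
```

```text
0.0 [0.20738658 0.50916211 0.23059352] [-1.79924737e+02 -1.36128576e-04  1.57838977e+02] [-0.1179764  -0.20057746 -0.56679657] 0.08555205737544673
top [[-0.011, -0.986, 0.168, 0.371], [-0.999, 0.016, 0.029, 0.013], [-0.031, -0.168, -0.985, 1.104], [0.0, 0.0, 0.0, 1.0]]
key_blue_top [312.1 200.7] 0.59 depth pt [0.5415 0.073  0.0461] h50 [0.5409 0.0727 0.05  ]
key_white_inner_top [297.4 194.8] 0.55 depth pt [0.5581 0.1142 0.0528] h50 [0.5585 0.1144 0.05  ]
key_white_outer_top [330.3 205.2] 0.55 depth pt [0.5273 0.0215 0.0493] h50 [0.5272 0.0215 0.05  ]
side [[0.791, -0.372, 0.485, -0.125], [-0.611, -0.501, 0.612, -0.805], [0.015, -0.781, -0.624, 0.906], [0.0, 0.0, 0.0, 1.0]]
key_green_top [296.9 170. ] 0.61 depth pt [0.566  0.1698 0.0513] h50 [0.5671 0.1712 0.05  ]
key_blue_top [412.9 229. ] 0.71 depth pt [ 0.6761 -0.1959  0.0253] h50 [ 0.6537 -0.2129  0.05  ]
key_blue_top [304.  191.3] 0.39 depth pt [0.5314 0.088  0.0399] h50 [0.5237 0.0776 0.05  ]
key_white_inner_top [302.2 180.1] 0.57 depth pt [0.552  0.1246 0.0479] h50 [0.5503 0.1222 0.05  ]
key_white_outer_top [316.7 199.6] 0.38 depth pt [0.5275 0.025  0.0528] h50 [0.5297 0.0277 0.05  ]
```

Run:
```python
import cv2
t=cv2.imread("pics/top0.png")
cv2.imwrite("pics/top_crop.png",cv2.resize(t[130:270,220:400],None,fx=4,fy=4,interpolation=cv2.INTER_CUBIC))
```

```text
(no output)
```

View pics/top_crop.png

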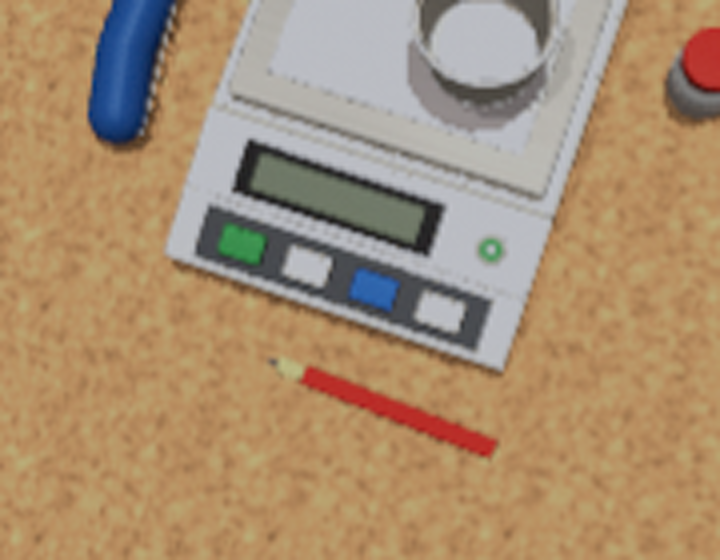

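View pics/side0.png

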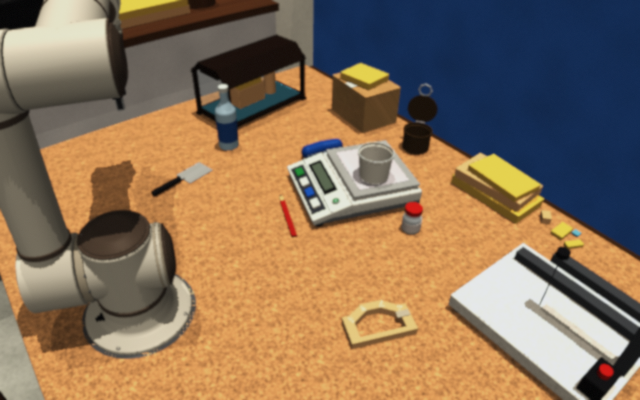

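View pics/top0.png

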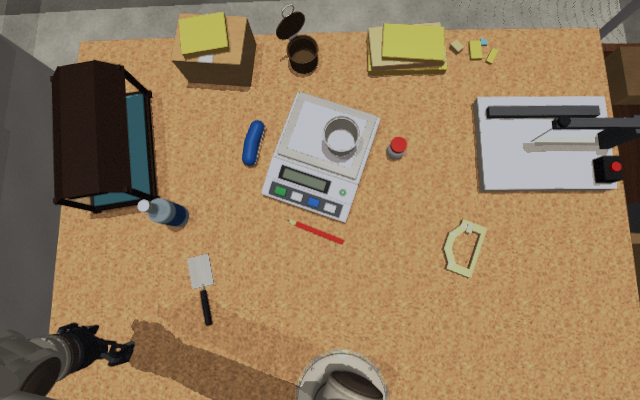

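The top picture shows the green key at about (280, 191), inner white at (297, 197), blue at (313, 202) and outer white at (330, 208). The pencil is in front of the scale at (318, 232), the bottle at (175, 213), and the tub at the back right of the pan at (341, 136). The side picture agrees with this layout, with green at (300, 171) and blue at (309, 191). The network's 0.71 "blue key" in the side view is really the red-capped jar, so I'll reject it. Next I'll segment the coloured caps and fit the scale pose.

Run:
```python
from h import *
from scipy.spatial.transform import Rotation as R
H=.034+.026*np.tan(.26)+.008*np.cos(.26)
def cap(c,img,lo,hi,box):
    hsv=cv2.cvtColor(img,cv2.COLOR_BGR2HSV); m=cv2.inRange(hsv,lo,hi); k=np.zeros_like(m); x,y,w,h=box; k[y:y+h,x:x+w]=1; m=m*k
    n,l,s,ce=cv2.connectedComponentsWithStats(m); j=1+np.argmax(s[1:,4]); return ce[j],s[j,4]
K={}
D={}
for c,boxes in dict(top=[(272,183,20,16),(305,194,18,17)],side=[(290,162,18,18),(300,182,18,18)]).items():
    img=cv2.imread(f"pics/{c}0.png"); d=np.load(f"{c}0.npy")
    for nm,b,lo,hi in (("green",boxes[0],(45,90,40),(80,255,255)),("blue",boxes[1],(100,90,40),(125,255,255))):
        ce,a=cap(c,img,lo,hi,b); K[c,nm]=at_height(c,ce,H)
        u,v=np.round(ce).astype(int); z=np.median(d[v-1:v+2,u-1:u+2])
        print(c,nm,np.round(ce,1),a,"plane",np.round(K[c,nm],4),"depth",np.round(at_depth(c,ce,z),4))
for c in ("top","side"):
    e=K[c,"green"]-K[c,"blue"]; print(c,"len",np.hypot(*e[:2]),"yaw",np.degrees(np.arctan2(-e[0],e[1])))
# scale outline in top depth for height/yaw check
d=np.load("top0.npy")
for nm,uv in dict(bottle=(183,218),pen1=(291,221),pen2=(343,242),tableA=(250,260),spat=(200,270),case=(252,143)).items(): print(nm,np.round(at_depth("top",uv,d[uv[1],uv[0]]),3))
```

```text
top green [280.  190.5] 92 plane [0.5721 0.1644 0.0486] depth [0.5719 0.1643 0.0493]
top blue [313.  201.8] 101 plane [0.5379 0.0703 0.0486] depth [0.5377 0.0703 0.0498]
side green [299.  171.5] 76 plane [0.5687 0.163  0.0486] depth [0.5673 0.1611 0.0503]
side blue [309.  191.4] 101 plane [0.5354 0.0702 0.0486] depth [0.535  0.0697 0.0492]
top len 0.10004088976166407 yaw -19.955823438420328
side len 0.09857912447092587 yaw -19.69851569658261
bottle [0.499 0.447 0.036]
pen1 [0.489 0.137 0.007]
pen2 [ 0.426 -0.013  0.012]
tableA [0.377 0.256 0.004]
spat [0.35  0.401 0.008]
case [0.719 0.25  0.038]
```

```bash
cat > plan.py <<'E'
from h import *
from scipy.spatial.transform import Rotation as R
yaw=-19.8
n=R.from_euler("z",yaw,degrees=True).apply([-np.sin(.26),0,np.cos(.26)])
G=np.array([.571,.164,.0495]); B=np.array([.537,.070,.0495])
y=R.from_euler("z",yaw,degrees=True).apply([0,1,0]); Rt=R.from_matrix(np.c_[np.cross(y,-n),y,-n])
def state():
    o=readout.get_obs(); p=np.array(o["ee_pos"]); Rn=R.from_euler("xyz",o["tcp_rot"],degrees=True)
    print("t",round(o["time"],2),"p",np.round(p*1e3,1),"F",np.round(o["wrist_force"],2),"open",round(o["opening"],4))
    print("rotvec needed",np.round((Rt*Rn.inv()).as_rotvec(degrees=True),2))
    for nm,K in (("green",G),("blue",B)):
        print(nm,"to standoff50",np.round((K+.05*n-p)*1e3,1)," along normal height",round((p-K)@n*1e3,2),"lateral",np.round(((p-K)-((p-K)@n)*n)*1e3,1))
E
python3 -c "
from plan import *; print(n); state()"
```

```text
[-0.24188215  0.08708293  0.96638998]
t 0.5 p [207.5 509.3 231.3] F [ 0.01  0.15 -0.42] open 0.0852
rotvec needed [ -5.33 -13.91   2.35]
green to standoff50 [ 351.5 -341.  -133.5]  along normal height 293.68 lateral [-292.5  319.8 -102. ]
blue to standoff50 [ 317.5 -435.  -133.5]  along normal height 293.64 lateral [-258.5  413.8 -102. ]
```

```bash
python3 -m jog '[{"rotation":[0,0,0],"translation":[10,-25,0],"grip":0},{"rotation":[0,0,0],"translation":[30,-55,0],"grip":0},{"rotation":[0,0,1],"translation":[55,-85,0],"grip":0},{"rotation":[0,0,2.35],"translation":[80,-110,0],"grip":0},{"rotation":[-1,-3,2.35],"translation":[110,-135,0],"grip":0},{"rotation":[-2,-5,2.35],"translation":[140,-165,0],"grip":0},{"rotation":[-3,-8,2.35],"translation":[170,-190,0],"grip":0},{"rotation":[-4,-10,2.35],"translation":[200,-215,0],"grip":0},{"rotation":[-5.33,-13.91,2.35],"translation":[230,-245,0],"grip":0},{"rotation":[-5.33,-13.91,2.35],"translation":[260,-275,0],"grip":0},{"rotation":[-5.33,-13.91,2.35],"translation":[290,-300,0],"grip":0},{"rotation":[-5.33,-13.91,2.35],"translation":[320,-325,0],"grip":0},{"rotation":[-5.33,-13.91,2.35],"translation":[340,-335,-15],"grip":0},{"rotation":[-5.33,-13.91,2.35],"translation":[351.5,-341,-45],"grip":0},{"rotation":[-5.33,-13.91,2.35],"translation":[351.5,-341,-75],"grip":0},{"rotation":[-5.33,-13.91,2.35],"translation":[351.5,-341,-100],"grip":0},{"rotation":[-5.33,-13.91,2.35],"translation":[351.5,-341,-120],"grip":0},{"rotation":[-5.33,-13.91,2.35],"translation":[351.5,-341,-133.5],"grip":0},{"rotation":[-5.33,-13.91,2.35],"translation":[351.5,-341,-133.5],"grip":0},{"rotation":[-5.33,-13.91,2.35],"translation":[351.5,-341,-133.5],"grip":0}]' 30
python3 - <<'E'
from plan import *
state()
p,d=imaging.camera("side"); cv2.imwrite("pics/side1.png",cv2.resize(p[90:250,220:420,::-1],None,fx=4,fy=3.75,interpolation=cv2.INTER_CUBIC))
E
```

```text
time: 2.5
ee_pos: [0.5592, 0.1685, 0.0986]
tcp_rot: [180.0, 14.9, 160.2]
wrist_force: [-0.1, 0.2, 0.4]
opening: 0.0001
grasp_force: 0.0
t 2.5 p [559.2 168.5  98.6] F [-0.12  0.19  0.38] open 0.0001
rotvec needed [-0.02  0.04 -0.  ]
green to standoff50 [-0.3 -0.1 -0.8]  along normal height 50.72 lateral [0.5 0.1 0.1]
blue to standoff50 [-34.3 -94.1  -0.8]  along normal height 50.68 lateral [34.5 94.1  0.2]
```

View pics/side1.png

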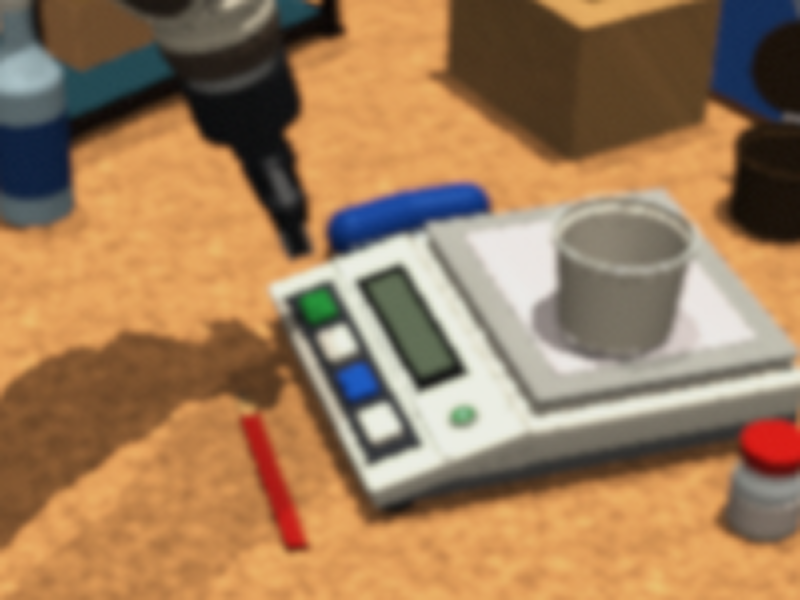

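The shut fingertips, at crop (297, 250), stand over the green key at (320, 305), with the tool tilted square to the console. I'll go down along the normal to about 6 mm above the cap.

```bash
python3 -m jog '[{"rotation":[0,0,0],"translation":[2.5,-1,-10],"grip":0},{"rotation":[0,0,0],"translation":[5,-1.8,-20],"grip":0},{"rotation":[0,0,0],"translation":[7.3,-2.6,-29],"grip":0},{"rotation":[0,0,0],"translation":[9.2,-3.3,-37],"grip":0},{"rotation":[0,0,0],"translation":[10.6,-3.8,-42.5],"grip":0},{"rotation":[0,0,0],"translation":[10.6,-3.8,-42.5],"grip":0},{"rotation":[0,0,0],"translation":[10.6,-3.8,-42.5],"grip":0}]'
python3 -c "
from plan import *; state()
p,d=imaging.camera('side'); cv2.imwrite('pics/side2.png',cv2.resize(p[140:220,270:350,::-1],None,fx=7,fy=7,interpolation=cv2.INTER_CUBIC))"
```

```text
time: 3.25
ee_pos: [0.5696, 0.1646, 0.0553]
tcp_rot: [180.0, 14.9, 160.2]
wrist_force: [0.4, 0.0, 0.1]
opening: 0.0004
grasp_force: 0.0
t 3.25 p [569.6 164.6  55.3] F [0.38 0.01 0.13] open 0.0004
rotvec needed [-0. -0.  0.]
green to standoff50 [-10.7   3.8  42.5]  along normal height 6.0 lateral [0.1 0.  0. ]
blue to standoff50 [-44.7 -90.2  42.5]  along normal height 5.96 lateral [34. 94.  0.]
```

View pics/side2.png

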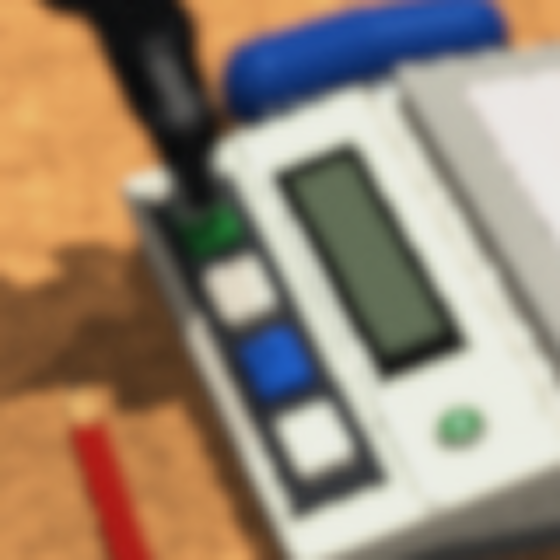

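The tip stands just over the far half of the green cap at crop (205, 215), clear of the white one, as expected from this angle 6 mm above it. Now I'll feel for the cap.

```bash
python3 -m jog '[{"rotation":[0,0,0],"translation":[0.5,-0.2,-2],"grip":0},{"rotation":[0,0,0],"translation":[1,-0.35,-4],"grip":0},{"rotation":[0,0,0],"translation":[1.45,-0.5,-5.8],"grip":0},{"rotation":[0,0,0],"translation":[1.7,-0.6,-6.8],"grip":0},{"rotation":[0,0,0],"translation":[1.7,-0.6,-6.8],"grip":0}]'
python3 -c "
from plan import *; state()"
```

```text
time: 3.8
ee_pos: [0.5713, 0.164, 0.0485]
tcp_rot: [180.0, 14.9, 160.2]
wrist_force: [-1.0, -0.3, 1.3]
opening: 0.0
grasp_force: 0.8
t 3.8 p [571.3 164.   48.5] F [-0.99 -0.29  1.32] open 0.0
rotvec needed [-0.01 -0.   -0.  ]
green to standoff50 [-12.4   4.4  49.3]  along normal height -1.06 lateral [0.  0.1 0. ]
blue to standoff50 [-46.4 -89.6  49.3]  along normal height -1.09 lateral [34.  94.1  0. ]
```

```bash
for i in 1; do python3 -m jog '[{"rotation":[0,0,0],"translation":[0.24,-0.09,-0.97],"grip":0},{"rotation":[0,0,0],"translation":[0.48,-0.17,-1.93],"grip":0},{"rotation":[0,0,0],"translation":[0.48,-0.17,-1.93],"grip":0}]'; done
python3 -c "
from plan import *; state()"
```

```text
time: 4.1
ee_pos: [0.5718, 0.1638, 0.0466]
tcp_rot: [180.0, 14.9, 160.2]
wrist_force: [-1.3, -0.4, 2.2]
opening: -0.0001
grasp_force: 1.3
t 4.1 p [571.8 163.8  46.6] F [-1.33 -0.39  2.24] open -0.0001
rotvec needed [-0.01  0.   -0.  ]
green to standoff50 [-12.9   4.5  51.2]  along normal height -3.02 lateral [0.1 0.1 0. ]
blue to standoff50 [-46.9 -89.5  51.2]  along normal height -3.06 lateral [34.  94.1  0. ]
```

```bash
python3 -m jog '[{"rotation":[0,0,0],"translation":[0.24,-0.09,-0.97],"grip":0},{"rotation":[0,0,0],"translation":[0.48,-0.17,-1.93],"grip":0},{"rotation":[0,0,0],"translation":[0.6,-0.22,-2.4],"grip":0},{"rotation":[0,0,0],"translation":[0.6,-0.22,-2.4],"grip":0},{"rotation":[0,0,0],"translation":[0.6,-0.22,-2.4],"grip":0}]'
python3 -c "
from plan import *; state()"
```

```text
time: 4.6
ee_pos: [0.5724, 0.1636, 0.0442]
tcp_rot: [180.0, 14.9, 160.2]
wrist_force: [-2.5, -0.6, 3.0]
opening: -0.0001
grasp_force: 1.9
t 4.6 p [572.4 163.6  44.2] F [-2.52 -0.62  2.98] open -0.0001
rotvec needed [-0.01  0.   -0.  ]
green to standoff50 [-13.5   4.7  53.6]  along normal height -5.47 lateral [0.  0.1 0. ]
blue to standoff50 [-47.5 -89.3  53.6]  along normal height -5.51 lateral [34.  94.1  0. ]
```

```bash
python3 -m jog '[{"rotation":[0,0,0],"translation":[0.12,-0.04,-0.5],"grip":0},{"rotation":[0,0,0],"translation":[0.17,-0.06,-0.7],"grip":0},{"rotation":[0,0,0],"translation":[0.17,-0.06,-0.7],"grip":0}]'
python3 -c "
from plan import *; state()"
```

```text
time: 4.9
ee_pos: [0.5725, 0.1636, 0.044]
tcp_rot: [180.0, 14.9, 160.2]
wrist_force: [-5.3, 0.2, 8.1]
opening: 0.0001
grasp_force: 4.4
t 4.9 p [572.5 163.6  44. ] F [-5.34  0.25  8.08] open 0.0001
rotvec needed [-0.01  0.01 -0.01]
green to standoff50 [-13.6   4.8  53.8]  along normal height -5.72 lateral [0.1 0.1 0. ]
blue to standoff50 [-47.6 -89.2  53.8]  along normal height -5.76 lateral [34.1 94.1  0.1]
```

The force jumped to about 8 N, so the green key is on its hard stop and has been held there. I'll let it up, move over to blue and wait out the self-test.

```bash
python3 -m jog '[{"rotation":[0,0,0],"translation":[-1,0.35,4],"grip":0},{"rotation":[0,0,0],"translation":[-3,1.1,12],"grip":0},{"rotation":[0,0,0],"translation":[-6,2.2,24],"grip":0},{"rotation":[0,0,0],"translation":[-9,3.2,36],"grip":0},{"rotation":[0,0,0],"translation":[-11.5,4.1,46],"grip":0},{"rotation":[0,0,0],"translation":[-18,-14,46],"grip":0},{"rotation":[0,0,0],"translation":[-28,-42,46],"grip":0},{"rotation":[0,0,0],"translation":[-38,-70,46],"grip":0},{"rotation":[0,0,0],"translation":[-45.5,-90,46],"grip":0},{"rotation":[0,0,0],"translation":[-45.5,-90,46],"grip":0},{"rotation":[0,0,0],"translation":[-45.5,-90,46],"grip":0},{"rotation":[0,0,0],"translation":[-45.5,-90,46],"grip":0},{"rotation":[0,0,0],"translation":[-45.5,-90,46],"grip":0},{"rotation":[0,0,0],"translation":[-45.5,-90,46],"grip":0},{"rotation":[0,0,0],"translation":[-45.5,-90,46],"grip":0},{"rotation":[0,0,0],"translation":[-45.5,-90,46],"grip":0},{"rotation":[0,0,0],"translation":[-45.5,-90,46],"grip":0},{"rotation":[0,0,0],"translation":[-45.5,-90,46],"grip":0},{"rotation":[0,0,0],"translation":[-45.5,-90,46],"grip":0},{"rotation":[0,0,0],"translation":[-45.5,-90,46],"grip":0}]'
python3 - <<'E'
from plan import *
state()
p,d=imaging.camera("side"); cv2.imwrite("pics/side3.png",cv2.resize(p[90:250,220:420,::-1],None,fx=4,fy=3.75,interpolation=cv2.INTER_CUBIC))
a=cv2.imread("pics/side0.png").astype(int)[155:225,285:425]; b=p[155:225,285:425,::-1].astype(int)
hsv=cv2.cvtColor(p[:,:,::-1].copy(),cv2.COLOR_BGR2HSV); m=cv2.inRange(hsv,(45,90,40),(80,255,255))[162:180,290:308]
print("green cap now",np.argwhere(m).mean(0)[::-1]+[290,162],(m>0).sum())
E
```

```text
time: 6.9
ee_pos: [0.527, 0.0735, 0.0895]
tcp_rot: [180.0, 14.9, 160.2]
wrist_force: [1.1, -0.1, 0.3]
opening: 0.0
grasp_force: 0.0
t 6.9 p [527.   73.5  89.5] F [ 1.07 -0.06  0.32] open 0.0
rotvec needed [-0.  0.  0.]
green to standoff50 [31.9 94.9  8.3]  along normal height 41.38 lateral [-34.  -94.1  -0. ]
blue to standoff50 [-2.1  0.9  8.3]  along normal height 41.34 lateral [ 0.  -0.1  0. ]
green cap now [296.91428571 172.11428571] 35
```

View pics/side3.png

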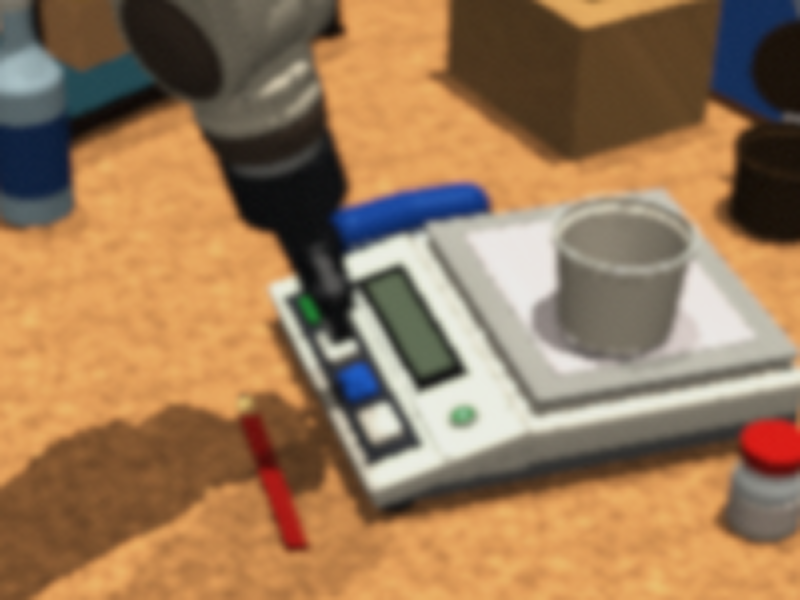

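The scale and tub are at the same pixels as before (scale corner (378, 500), tub (625, 280)). The green cap is half hidden behind the finger, and the tip lines up with blue at (357, 382). I'll wait another 1.2 s, then go down to about 5 mm above blue.

```bash
python3 -m jog '[{"rotation":[0,0,0],"translation":[0,0,0],"grip":0},{"rotation":[0,0,0],"translation":[0,0,0],"grip":0},{"rotation":[0,0,0],"translation":[0,0,0],"grip":0},{"rotation":[0,0,0],"translation":[0,0,0],"grip":0},{"rotation":[0,0,0],"translation":[0,0,0],"grip":0},{"rotation":[0,0,0],"translation":[0,0,0],"grip":0},{"rotation":[0,0,0],"translation":[0,0,0],"grip":0},{"rotation":[0,0,0],"translation":[0,0,0],"grip":0},{"rotation":[0,0,0],"translation":[0,0,0],"grip":0},{"rotation":[0,0,0],"translation":[0,0,0],"grip":0},{"rotation":[0,0,0],"translation":[0,0,0],"grip":0},{"rotation":[0,0,0],"translation":[0,0,0],"grip":0},{"rotation":[0,0,0],"translation":[2.5,-0.9,-10],"grip":0},{"rotation":[0,0,0],"translation":[5,-1.8,-20],"grip":0},{"rotation":[0,0,0],"translation":[7.3,-2.6,-29],"grip":0},{"rotation":[0,0,0],"translation":[8.7,-3.1,-34.8],"grip":0},{"rotation":[0,0,0],"translation":[8.7,-3.1,-34.8],"grip":0},{"rotation":[0,0,0],"translation":[8.7,-3.1,-34.8],"grip":0}]'
python3 -c "
from plan import *; state()
p,d=imaging.camera('side'); cv2.imwrite('pics/side4.png',cv2.resize(p[140:220,270:350,::-1],None,fx=7,fy=7,interpolation=cv2.INTER_CUBIC))"
```

```text
time: 8.75
ee_pos: [0.5357, 0.0704, 0.0545]
tcp_rot: [-180.0, 14.9, 160.2]
wrist_force: [0.5, -0.2, 0.3]
opening: -0.0003
grasp_force: 0.0
t 8.75 p [535.7  70.4  54.5] F [ 0.51 -0.21  0.32] open -0.0003
rotvec needed [ 0.   -0.02  0.  ]
green to standoff50 [23.2 98.  43.3]  along normal height 5.25 lateral [-34.  -94.1  -0. ]
blue to standoff50 [-10.8   4.   43.3]  along normal height 5.21 lateral [-0.1 -0.1 -0. ]
```

View pics/side4.png

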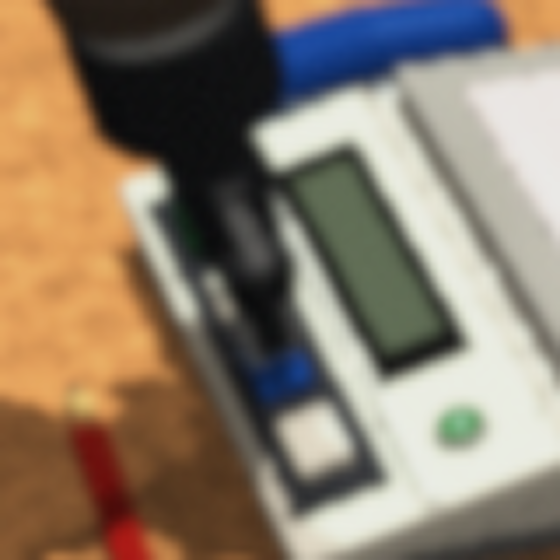

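The tip is just over the upper half of the blue cap, at crop (280, 350), with both white keys clear. Pressing slowly.

```bash
python3 -m jog '[{"rotation":[0,0,0],"translation":[0.5,-0.2,-2],"grip":0},{"rotation":[0,0,0],"translation":[1,-0.35,-4],"grip":0},{"rotation":[0,0,0],"translation":[1.45,-0.5,-5.8],"grip":0},{"rotation":[0,0,0],"translation":[1.7,-0.6,-6.8],"grip":0},{"rotation":[0,0,0],"translation":[1.95,-0.7,-7.8],"grip":0},{"rotation":[0,0,0],"translation":[2.2,-0.8,-8.8],"grip":0},{"rotation":[0,0,0],"translation":[2.2,-0.8,-8.8],"grip":0}]'
python3 -c "
from plan import *; state()"
```

```text
time: 9.5
ee_pos: [0.538, 0.0697, 0.0459]
tcp_rot: [180.0, 14.9, 160.2]
wrist_force: [-1.8, 1.6, 2.5]
opening: 0.0
grasp_force: 1.5
t 9.5 p [538.   69.7  45.9] F [-1.8   1.55  2.52] open 0.0
rotvec needed [-0.01  0.01 -0.  ]
green to standoff50 [20.9 98.7 51.9]  along normal height -3.69 lateral [-33.9 -94.   -0. ]
blue to standoff50 [-13.1   4.7  51.9]  along normal height -3.73 lateral [ 0.1 -0.   0. ]
```

```bash
python3 -m jog '[{"rotation":[0,0,0],"translation":[0.24,-0.09,-0.97],"grip":0},{"rotation":[0,0,0],"translation":[0.43,-0.16,-1.7],"grip":0},{"rotation":[0,0,0],"translation":[0.55,-0.2,-2.2],"grip":0},{"rotation":[0,0,0],"translation":[0.55,-0.2,-2.2],"grip":0}]'
python3 -c "
from plan import *; state()"
```

```text
time: 9.9
ee_pos: [0.5385, 0.0695, 0.044]
tcp_rot: [180.0, 14.9, 160.2]
wrist_force: [-3.3, 1.1, 5.8]
opening: 0.0001
grasp_force: 3.3
t 9.9 p [538.5  69.5  44. ] F [-3.29  1.08  5.78] open 0.0001
rotvec needed [-0.01  0.02 -0.01]
green to standoff50 [20.4 98.8 53.8]  along normal height -5.66 lateral [-33.9 -94.   -0. ]
blue to standoff50 [-13.6   4.8  53.8]  along normal height -5.7 lateral [0.1 0.  0. ]
```

Blue is on its stop at about 6 N. I'll hold it briefly, then withdraw along the normal and lift clear.

```bash
python3 -m jog '[{"rotation":[0,0,0],"translation":[0,0,0],"grip":0},{"rotation":[0,0,0],"translation":[0,0,0],"grip":0},{"rotation":[0,0,0],"translation":[-1,0.35,4],"grip":0},{"rotation":[0,0,0],"translation":[-3,1.1,12],"grip":0},{"rotation":[0,0,0],"translation":[-6,2.2,24],"grip":0},{"rotation":[0,0,0],"translation":[-11.5,4.1,46],"grip":0},{"rotation":[0,0,0],"translation":[-20,7,80],"grip":0},{"rotation":[0,0,0],"translation":[-40,7,115],"grip":0},{"rotation":[0,0,0],"translation":[-70,7,140],"grip":0},{"rotation":[0,0,0],"translation":[-105,7,150],"grip":0},{"rotation":[0,0,0],"translation":[-140,7,150],"grip":0},{"rotation":[0,0,0],"translation":[-150,7,150],"grip":0},{"rotation":[0,0,0],"translation":[-150,7,150],"grip":0},{"rotation":[0,0,0],"translation":[-150,7,150],"grip":0},{"rotation":[0,0,0],"translation":[-150,7,150],"grip":0}]'
python3 - <<'E'
from plan import *
state()
p,d=imaging.camera("side"); cv2.imwrite("pics/side5.png",cv2.resize(p[90:250,220:420,::-1],None,fx=4,fy=3.75,interpolation=cv2.INTER_CUBIC))
E
```

```text
time: 11.4
ee_pos: [0.3891, 0.0764, 0.1935]
tcp_rot: [-180.0, 14.9, 160.2]
wrist_force: [0.4, 0.1, -0.9]
opening: -0.0005
grasp_force: 0.0
t 11.4 p [389.1  76.4 193.5] F [ 0.35  0.11 -0.89] open -0.0005
rotvec needed [ 0.01 -0.02  0.01]
green to standoff50 [169.8  91.9 -95.6]  along normal height 175.49 lateral [-139.4 -102.9  -25.6]
blue to standoff50 [135.8  -2.1 -95.6]  along normal height 175.45 lateral [-105.4   -8.9  -25.6]
```

View pics/side5.png

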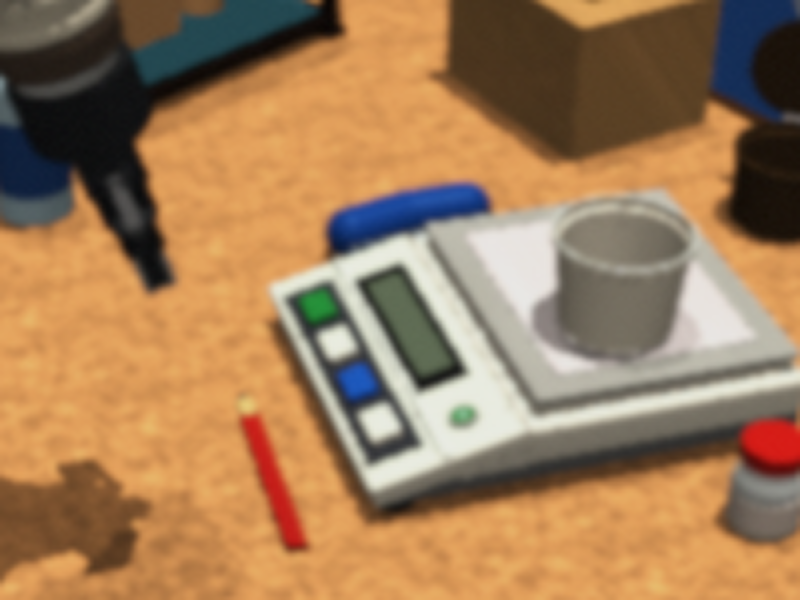

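The arm is clear. The scale (corner (378, 500)), tub (625, 280), pencil (270, 475) and jar (770, 480) are at the same pixels as before, and all four keys look up.

```bash
python3 -c "
from workcell import bot; print(bot.job_done())"
```

```text
the job is handed in; nothing more can be done
None
```

I pressed the green key to its stop (about 8 N) and let it up, waited over 3 s, pressed blue to its stop (about 6 N) and withdrew; nothing had visibly moved, and I handed the job in at about 11.5 s, with no verdict returned.

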